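# Key and seat the juicer tray

### The job

The white tray of the hand juicer was put back turned out of place, so its rim is perched on the metal locating pin of the stand. Pushing with a fingertip against the side of its spout, turn the tray round on the stand until the notch in its rim drops over the pin and the spout is above the glass; then press down on the cone until the tray is fully home and level, held under the three spring clips. Do not lift the tray off the stand, and leave the glass, the oranges and the honey jar where they stand.

Things in the scene. Friction and masses are not known exactly. Their poses are not given: they have to be found in the camera images.
- juicer_stand: heavy cast-metal stand, fixed to the table, round, 144 mm across the foot, 108 mm high to the flat top of its rim (142 mm outside, 114 mm inside: a well for the tray's skirt). Origin at the centre of its underside, on the vertical axis about which the tray turns; z up, +x points to the locating pin, -x to where the spout belongs
- pin_top (a point): centre of the top of the stand's upright steel locating pin, 8 mm in diameter with a tapered tip (4 mm across at the top), 70 mm from the stand's axis, rising 14 mm above the stand's rim; it stands on a rounded boss on the side of the stand, 16 mm wide and no higher than the rim, that shows 12 mm outside the tray's lip
- spout_home (a point): where spout_mid comes to lie when the tray is fully home: above the glass, 105 mm from the stand's axis on its -x side
- clip_tip (a point): rolled tip (9 mm thick, 16 mm wide) of one of the stand's three sprung steel clips, at 30, 150 and 270 degrees counter-clockwise from the stand's +x, this is the one at 270. They reach 82 mm from the axis, 120 mm above the table. The turning tray rests and slides on them; pushing its lip past all three takes about 7 to 12 N straight down
- juice_tray: loose white plastic tray, 0.2 to 0.33 kg. Origin on its axis, on the underside of its lip; z up, +x to the notch, -x along the spout. Fully home the origin is 108 mm above the table and the axes agree with the stand's. With the notch dropped over the pin but not yet pressed it is 11 to 12 mm higher; perched on the pin 1 to 2 mm higher still and tilted about 1 degree
- notch (a point): middle of the one open notch in the edge of the tray's flat lip (148 mm across, 4 mm thick), at the lip's underside, 70 mm from the axis; 13 mm wide, 10 mm deep, right through. At the start it is 40 to 115 degrees clockwise (from above) of the pin, so counter-clockwise is the short way. Once dropped over the pin, the tray turns no further
- spout_mid (a point): middle of the tray's spout, 105 mm from the axis, half-way up its sides: a straight open channel 30 mm wide, sides 16 mm high and upright, reaching from the dish (129 mm across, wall 18 mm high) to 122 mm from the axis; its underside is 8 mm below this point. The tray turns easily: 1 to 3 N here; its skirt in the stand's well keeps it centred within 1 mm
- cone_top (a point): rounded tip of the ribbed cone on the tray's axis, 46 mm above the lip's underside, the place to press. Pressed hard while the notch is not over the pin, the tray would snap under the clips on one side only and jam askew
- glass_mid (a point): centre, half-way up, of the drinking glass, 81 mm across the rim and 93 mm high, standing beside the stand where the spout belongs; the spout passes over it with about 18 mm to spare
- orange_a_mid (a point): centre of an orange, 74 mm across and 64 mm high, a bystander
- orange_b_mid (a point): centre of the other orange, of the same size, a bystander
- honey_mid (a point): centre, half-way up, of the honey jar, 65 mm in diameter and 86 mm high, a bystander

How it is judged:
By the outcome, as a careful person would: the job done as asked, in the order asked, and still so for the second after the job is handed in, with the robot touching nothing.
It also fails if it takes over 51 s, if anything falls off the work surface, if the arm or the gripper's body presses on something with over 40 N, if the wrist force passes 120 N, or if a joint passes its speed limit or range.

### The arm

A 6-joint arm with a two-finger parallel gripper is mounted at the origin on a cart in front of the work surface, level with it; the furniture and walls round the work are solid. World frame = base frame: x ahead of the robot, y to its left, z up, the work surface at z = 0. Lengths are in m, angles in rad, forces in N, time in s.
With the tool pointing down it reaches from about 0.35 to 0.875 m from the base axis. Payload 15.5 kg.
Tool frame: the origin (TCP) lies at the very end of the fingers, on their centre line; the grasp point (between the pads) lies bot.hold_point_z behind it (bot.hold_point_z is the distance from the TCP to the grasp point, in m); z points along the fingers, y is the direction in which the jaws open and shut (so a half turn about z gives the same grasp; the last joint's range is limited). The gripper opens to 85 mm and grips with 20 to 120 N. Pads are 22 mm wide; open, the fingers measure 114 mm over their backs; the gripper's body (76 mm by 85 mm) begins 54 mm behind the grasp point. The pads swing forward as they close: fully open they stand 13 mm farther back than shut.
Start: joints at [1.155, 0.494, 1.345, -0, 1.302, -0.096], TCP at [0.196, 0.593, 0.2] pointing down, gripper open.
Joint ranges: [-2.91, 2.91], [-0.82, 2.16], [0.22, 2.67], [-1.22, 4.37], [0.12, 2.79], [-3.08, 3.08]. Speed limits (rad/s): [1.89, 1.89, 2.57, 3.01, 3.01, 3.01].

### API

Orientations are given as a rotation vector (axis times angle).
In Python, from bench import bot gives the robot as it stands. The module is installed in compiled form; this text tells all that it offers. Calls block until the motion is done:
- bot.movep(position, orientation): joint-space move of the TCP to a pose.
- bot.line_to(position, max_speed=0.15, attitude=None, guard=None): straight line of the TCP; attitude=None keeps the orientation; max_speed is the mean speed in m/s. With guard (N) it stops when the force on the tool has changed by that much, and returns True; else False.
- bot.movej(angles): joint-space move.
- bot.ungrasp() and bot.grab(): open the fingers fully, or close them until they stop; the grip force is fixed at half the most.
- bot.sleep(seconds).
- bot.solve_ik(position, orientation): joint angles nearest the present ones, or None.
- bot.get_obs(): the state.
- bot.read_camera(name): name is "side" or "top"; returns the picture (400x640x3 uint8, red, green, blue); there is no depth.
- bot.camera_info(name): a dict with "intrinsics" (3x3 intrinsics, pixels), "cam_to_world" (4x4, takes a point from camera to world coordinates). Camera axes: x right, y down, z forward; pixel columns grow to the right and rows downward; lengths in m; the calibration is good to about 2 mm. A picture is of the moment at which its call begins. camera_info takes no time and is no camera call.
A pose or a line that the arm cannot do raises bot.Unreachable and nothing moves.
- bot.close_job(): hands the job in, once; it reports no verdict.
The state is a dict: "time_s": time; "joint_pos": joint angles; "dq": joint speeds; "joint_torque": joint torques, N m; "tool_pos": TCP position; "tool_rot": TCP orientation; "wrist_force": force on the tool from outside, world axes, zero at the start; "wrist_torque": the same for the moment, N m; "opening": opening from 0.0 (shut) to 1.0 (fully open).
Only numpy, scipy, OpenCV 4.12 (cv2) and the standard library are available. Lean on these libraries where they do the work, as an engineer would, in place of code of your own. Each camera call takes 0.05 s, during which the arm holds its last target.

## Working session

There is one attempt and no reset: what is moved stays moved. The work goes in short steps, each a Python script; the robot and the scene stay as the last script left them, time stands still between calls to the robot, and variables do not carry over. Pictures are saved under pics/ and viewed, and the job is handed in when it is done.

```bash
mkdir -p pics; python3 - <<'E'
from bench import bot
import cv2,numpy as np
for n in("side","top"):
    im=bot.read_camera(n);cv2.imwrite(f"pics/{n}0.png",im[:,:,::-1])
    c=bot.camera_info(n);print(n,np.round(c["intrinsics"],1).tolist(),np.round(c["cam_to_world"],3).tolist())
o=bot.get_obs();print(o["time_s"],o["tool_pos"],o["tool_rot"],o["opening"],bot.hold_point_z)
E
```

```text
side [[371.9, 0.0, 324.3], [0.0, 371.9, 194.5], [0.0, 0.0, 1.0]] [[1.0, -0.023, -0.002, 0.509], [-0.006, -0.336, 0.942, -0.819], [-0.023, -0.941, -0.336, 0.421], [0.0, 0.0, 0.0, 1.0]]
top [[421.2, 0.0, 317.6], [0.0, 421.2, 201.8], [0.0, 0.0, 1.0]] [[0.008, -0.997, 0.076, 0.436], [-1.0, -0.008, 0.003, -0.046], [-0.003, -0.076, -0.997, 1.213], [0.0, 0.0, 0.0, 1.0]]
0.1 [0.19632532 0.59301156 0.19988795] [-5.00101465e-01 -3.10124489e+00  1.55802870e-03] 1.000057119894799 0.0187
```

View pics/side0.png

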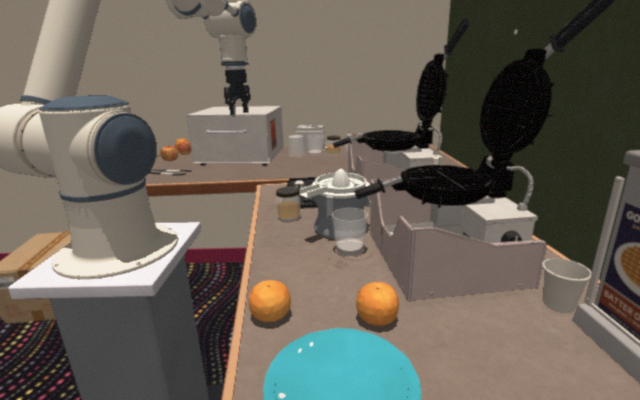

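View pics/top0.png

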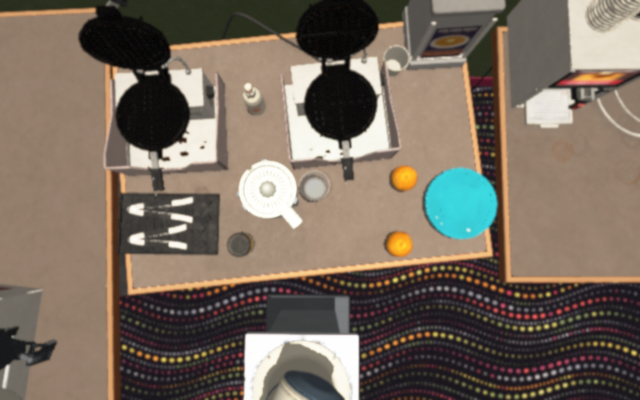

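```bash
python3 - <<'E'
import cv2
t=cv2.imread("pics/top0.png")[145:265,215:345];cv2.imwrite("pics/topz.png",cv2.resize(t,None,fx=5,fy=5,interpolation=cv2.INTER_CUBIC))
t=cv2.imread("pics/side0.png")[155:265,265:395];cv2.imwrite("pics/sidez.png",cv2.resize(t,None,fx=5,fy=5,interpolation=cv2.INTER_CUBIC))
E
```

```text
(no output)
```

View pics/topz.png

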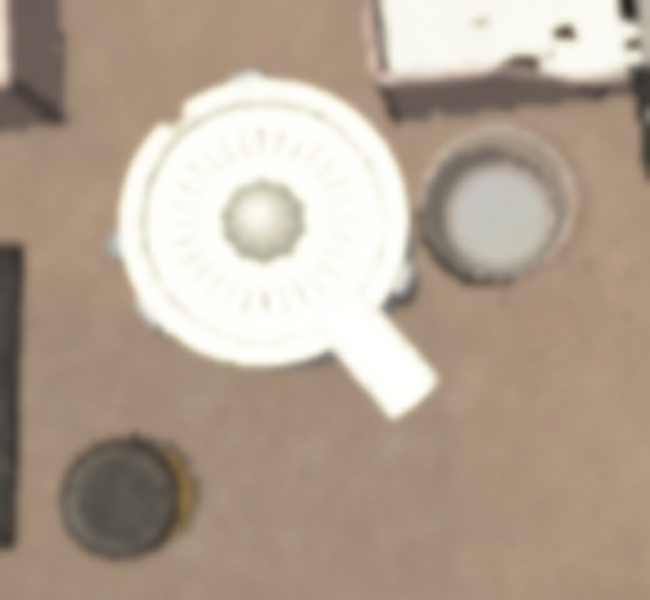

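View pics/sidez.png

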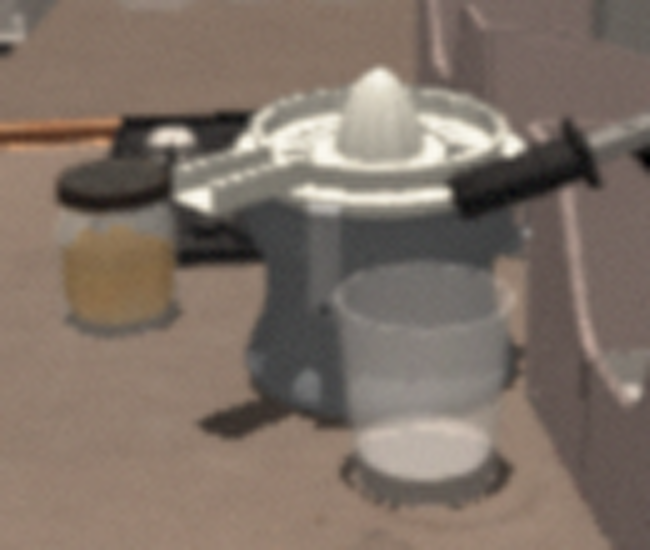

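```bash
cat > h.py <<'E'
from bench import bot
import cv2,numpy as np
from scipy.optimize import least_squares
def ray(n,uv):
    c=bot.camera_info(n);K=np.array(c["intrinsics"]);T=np.array(c["cam_to_world"])
    uv=np.atleast_2d(np.asarray(uv,float))
    d=np.c_[uv,np.ones(len(uv))]@np.linalg.inv(K).T@T[:3,:3].T
    return T[:3,3],d
def plane(n,uv,z):
    o,d=ray(n,uv);return (o+d*((z-o[2])/d[:,2])[:,None])[:,:2]
def tri(a,b):
    o1,d1=ray("top",a);o2,d2=ray("side",b);A=np.c_[d1[0],-d2[0]]
    s=np.linalg.lstsq(A,o2-o1,rcond=None)[0];p=o1+s[0]*d1[0];q=o2+s[1]*d2[0];return (p+q)/2,np.linalg.norm(p-q)
def tray(im,z):
    hsv=cv2.cvtColor(im,cv2.COLOR_RGB2HSV)
    m=((hsv[...,2]>190)&(hsv[...,1]<50)).astype(np.uint8);m[:145]=0;m[265:]=0;m[:,:215]=0;m[:,345:]=0
    n,l,s,c=cv2.connectedComponentsWithStats(m,connectivity=4)
    k=max(range(1,n),key=lambda i:s[i,4] if abs(c[i][0]-268)<25 and abs(c[i][1]-192)<25 else 0)
    m=(l==k).astype(np.uint8);cs=cv2.findContours(m,cv2.RETR_EXTERNAL,cv2.CHAIN_APPROX_NONE)[0]
    p=max(cs,key=len)[:,0];P=plane("top",p,z)
    f=lambda q:np.hypot(P[:,0]-q[0],P[:,1]-q[1])-q[2]
    r=least_squares(f,[*np.median(P,0),.074],loss="soft_l1",f_scale=.001).x
    # spout: pixels beyond 85mm
    q=np.argwhere(m)[:,::-1];Q=plane("top",q,z+.015);v=Q-r[:2];R=np.hypot(*v.T)
    sel=(R>.085);a=np.arctan2(*v[sel].mean(0)[::-1]);
    return r,np.degrees(a),R.max(),sel.sum()
E
python3 - <<'E'
from h import *
t=cv2.imread("pics/top0.png")[:,:,::-1].copy()
r,a,R,n=tray(t,.123);print("centre",r,"spout ang",a,R,n)
f=lambda u,v:(215+(u+.5)/5-.5,145+(v+.5)/5-.5)
for nm,uv,z in[("pin?",(115,247),.118),("c1",(250,75),.12),("c2",(150,312),.12),("c3",(400,278),.12),("cone",(264,220),.167)]:
    p=plane("top",f(*uv),z)[0];d=p-r[:2];print(nm,p,np.hypot(*d),np.degrees(np.arctan2(d[1],d[0])))
for z in(.0,.093): 
    p=plane("top",f(500,205),z)[0];d=p-r[:2];print("glass",p,np.hypot(*d),np.degrees(np.arctan2(d[1],d[0])))
print("handle",tri((348,177),(362,190)))
s=lambda u,v:(265+(u+.5)/5-.5,155+(v+.5)/5-.5)
print("cone",tri(f(264,216),s(379,68)))
E
```

```text
centre [0.55116411 0.08775902 0.07582448] spout ang -138.55340280582277 0.12367732424863569 205
pin? [0.53880101 0.1664694 ] 0.07967540866401905 98.9265644934996
c1 [0.62986845 0.09726074] 0.07927581648897972 6.883819715232519
c2 [0.50478827 0.14707392] 0.07529260090348122 128.02036933259996
c3 [0.52361513 0.01715684] 0.07578664148162874 -111.31573338498843
cone [0.54837159 0.08276101] 0.005725236097968415 -119.19323731130928
glass [ 0.57613649 -0.03329491] 0.12360288572946074 -78.34388552669562
glass [ 0.56540938 -0.03430387] 0.12289132224125816 -83.34344449302012
handle (array([ 0.58066791, -0.11794451,  0.17789029]), np.float64(0.005857677027995585))
cone (array([0.55005249, 0.08266574, 0.16805963]), np.float64(0.0004238079365821455))
```

```bash
cat >> h.py <<'E'
from scipy.spatial.transform import Rotation as Ro
C=np.array([.5512,.0878])
def pose(th,off,rad=.105,z=.128):
    t=np.radians(th);u=np.array([np.cos(t),np.sin(t)]);v=np.array([-u[1],u[0]])
    p=C+rad*u-off*v
    R=np.array([[0,v[0],0],[0,v[1],0],[0,0,-1.]]);R[:,0]=np.cross(R[:,1],R[:,2])
    return np.r_[p,z],Ro.from_matrix(R).as_rotvec()
def st(s=""):
    o=bot.get_obs();print(s,round(o["time_s"],2),np.round(o["tool_pos"],4),"F",np.round(o["wrist_force"],1),"j6",round(o["joint_pos"][5],2))
E
python3 - <<'E'
from h import *
bot.grab();st("shut")
p,r=pose(-138.6,.042,z=.25)
print(bot.solve_ik(p,r))
print(bot.solve_ik(*pose(-82,.03)))
bot.movep(p,r);st()
p,r=pose(-138.6,.042);bot.line_to(p,.12,guard=6);st("down")
im=bot.read_camera("top");cv2.imwrite("pics/top1.png",im[:,:,::-1])
im2=bot.read_camera("side")
a=cv2.resize(im[145:265,215:345],None,fx=3,fy=3);b=cv2.resize(im2[125:245,265:395],None,fx=3,fy=3)
cv2.imwrite("pics/both1.png",np.hstack([a,b])[:,:,::-1])
E
```

```text
shut 0.87 [0.1965 0.5933 0.2004] F [ 0.4 -0.   0.3] j6 -0.1
[-2.19173458e-02  1.87764001e-01  1.68447274e+00 -8.88178420e-16
  1.26935591e+00  8.26312671e-01]
[-1.49268955e-01  4.56823713e-01  1.65117212e+00 -4.44089210e-16
  1.03359682e+00 -2.88895295e-01]
 3.02 [0.4448 0.0504 0.25  ] F [-0.5 -0.2  0.6] j6 0.83
down 4.18 [0.445  0.0499 0.1285] F [-0.5 -0.3  0. ] j6 0.83
```

View pics/both1.png

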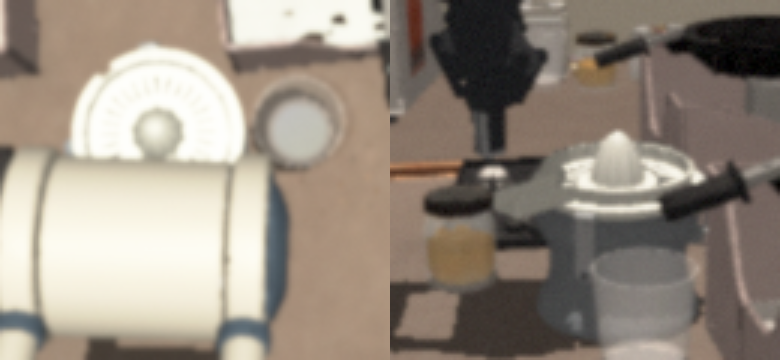

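```bash
python3 - <<'E'
from h import *
hit=False
for th in (-138.6,-130,-121,-112,-104,-97,-92,-88):
    p,r=pose(th,.0300)
    hit=bot.line_to(p,.07,attitude=r,guard=9);st(f"{th} {hit}")
    if hit:break
im2=bot.read_camera("side");im=bot.read_camera("top")
a=cv2.resize(im[145:265,215:345],None,fx=3,fy=3);b=cv2.resize(im2[125:245,265:395],None,fx=3,fy=3)
cv2.imwrite("pics/both2.png",np.hstack([a,b])[:,:,::-1])
E
```

```text
-138.6 False 4.61 [0.4531 0.0404 0.1281] F [-0.7 -1.2  0.8] j6 0.81
-130 False 4.99 [0.4605 0.0267 0.1279] F [-0.1  0.3 -0.1] j6 0.63
-121 False 5.38 [0.471  0.0136 0.1279] F [-0.2 -0.1 -0.7] j6 0.45
-112 False 5.78 [0.4835 0.0021 0.1279] F [-0.3  0.1  0.5] j6 0.27
-104 False 6.14 [ 0.4961 -0.0065  0.1279] F [-0.4  1.1 -0.2] j6 0.12
-97 False 6.48 [ 0.508  -0.0125  0.1279] F [0.2 0.6 0.6] j6 -0.02
-92 False 6.77 [ 0.517  -0.0158  0.1279] F [0.6 0.2 0.1] j6 -0.11
-88 False 7.03 [ 0.5244 -0.018   0.1279] F [ 0.3  0.2 -0.8] j6 -0.18
```

View pics/both2.png

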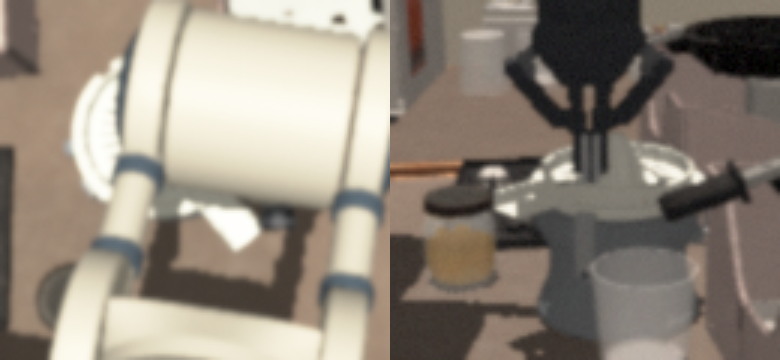

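```bash
python3 - <<'E'
from h import *
f=lambda u,v:(215+(u+.5)/5-.5,145+(v+.5)/5-.5)
s=lambda u,v:(265+(u+.5)/5-.5,155+(v+.5)/5-.5)
print(tri(f(392,418),s(172,167)),tri(f(392,418),s(172,195)),tri(f(436,380),s(212,214)),tri(f(436,380),s(212,190)))
c=bot.camera_info("side");T=np.linalg.inv(c["cam_to_world"]);K=np.array(c["intrinsics"])
for P in([.5244,-.018,.128],[.51,-.018,.128]):
    q=K@(T[:3,:3]@P+T[:3,3]);print(q[:2]/q[2])
E
```

```text
(array([0.44933629, 0.0190934 , 0.13956024]), np.float64(0.002376511081525037)) (array([0.44908158, 0.01993558, 0.12516808]), np.float64(0.0032734721881351675)) (array([ 0.46895926, -0.00243548,  0.12319367]), np.float64(0.003205319064458801)) (array([ 0.46900815, -0.00289299,  0.13521736]), np.float64(0.002347634572359864))
[331.51994002 197.14673856]
[325.24501505 197.29354585]
```

```bash
python3 - <<'E'
import cv2
t=cv2.imread("pics/side0.png")[180:205,295:335];cv2.imwrite("pics/sz2.png",cv2.resize(t,None,fx=16,fy=16,interpolation=cv2.INTER_CUBIC))
E
```

```text
(no output)
```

View pics/sz2.png

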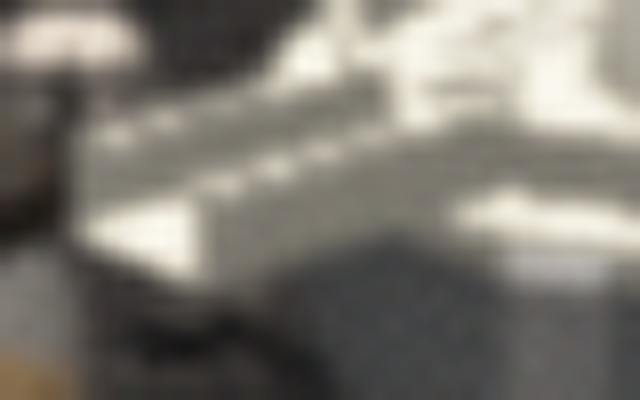

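```bash
python3 - <<'E'
from h import *
im=bot.read_camera("side");cv2.imwrite("pics/s3.png",cv2.resize(im[120:220,280:400],None,fx=6,fy=6,interpolation=cv2.INTER_CUBIC)[:,:,::-1])
o=bot.get_obs();print(o["opening"],o["time_s"])
E
```

```text
-0.00038234818355953483 7.175
```

View pics/s3.png

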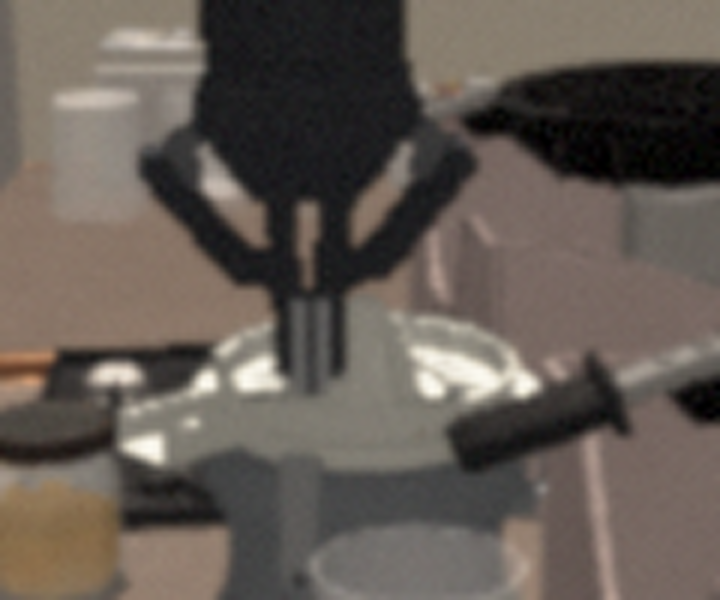

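```bash
python3 - <<'E'
from h import *
c=bot.camera_info("side");T=np.linalg.inv(c["cam_to_world"]);K=np.array(c["intrinsics"])
def pr(P):
    q=K@(T[:3,:3]@P+T[:3,3]);return np.round(q[:2]/q[2],1)
print("start",pr([.196,.593,.2]),"start+13",pr([.196,.593,.213]))
print("down",pr([.445,.0499,.1285]),pr([.5244,-.018,.128]))
print("up73", pr([.5244,-.018,.201]),"z .155",pr([.5244,-.018,.155]))
print("stand front", pr([.5512,.0878-.0645,.123]),pr([.5512,.0878,.166]))
a=cv2.imread("pics/side0.png")[50:130,190:290];cv2.imwrite("pics/st.png",cv2.resize(a,None,fx=6,fy=6,interpolation=cv2.INTER_CUBIC))
E
```

```text
start [240.3 125.8] start+13 [240.  122.3]
down [298.6 188.3] [331.5 197.1]
up73 [331.  166.4] z .155 [331.3 186. ]
stand front [342.3 192.9] [340.8 168.4]
```

View pics/st.png

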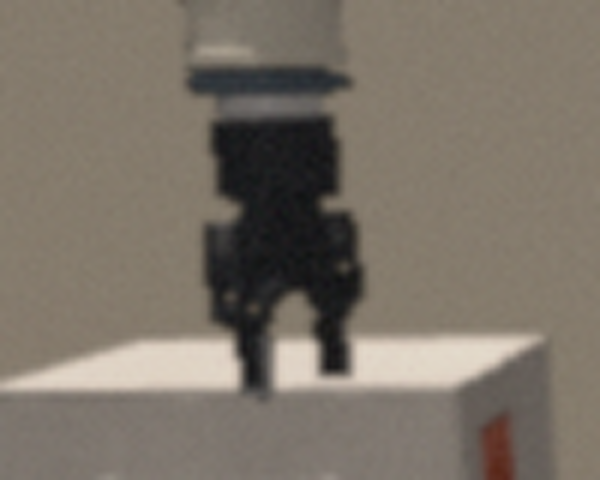

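```bash
python3 - <<'E'
from h import *
o=bot.get_obs();q=np.array(o["tool_pos"]);q[2]=.165
bot.line_to(q,.12)
p,r=pose(-138.6,.045,z=.165);bot.movep(p,r)
p,r=pose(-138.6,.045,z=.103);print(bot.line_to(p,.08,guard=5));st("down")
im=bot.read_camera("side");cv2.imwrite("pics/s4.png",cv2.resize(im[120:220,260:380],None,fx=6,fy=6,interpolation=cv2.INTER_CUBIC)[:,:,::-1])
E
```

```text
False
down 9.55 [0.443  0.0521 0.1033] F [ 0.7 -0.1  0.2] j6 0.83
```

View pics/s4.png

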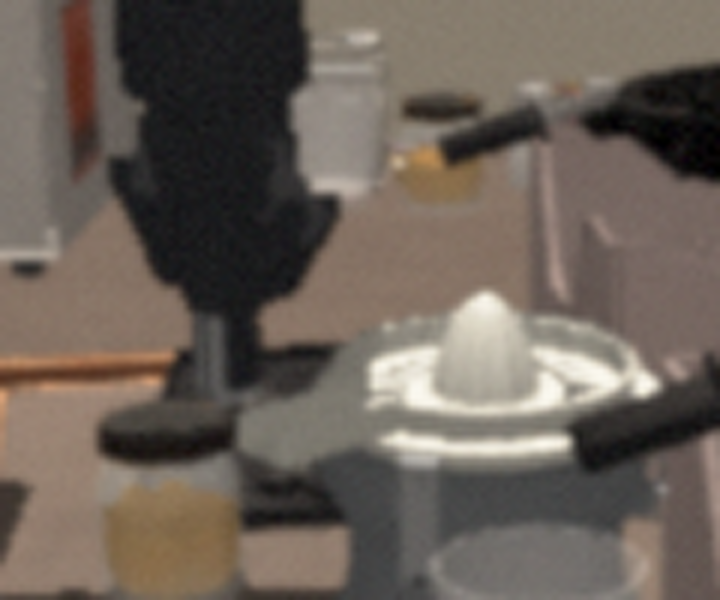

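```bash
python3 - <<'E'
from h import *
hit=False
for th in (-138.6,-130,-121):
    p,r=pose(th,.0300,z=.103)
    hit=bot.line_to(p,.07,attitude=r,guard=7);st(f"{th} {hit}")
    if hit:break
im=bot.read_camera("side");cv2.imwrite("pics/s5.png",cv2.resize(im[120:220,260:380],None,fx=6,fy=6,interpolation=cv2.INTER_CUBIC)[:,:,::-1])
E
```

```text
-138.6 False 9.97 [0.453  0.0404 0.1031] F [ 0.1 -0.5  0.1] j6 0.81
-130 False 10.35 [0.4605 0.0267 0.103 ] F [-2.1 -0.5 -0.2] j6 0.63
-121 False 10.74 [0.4711 0.0136 0.1029] F [0.5 0.7 0.4] j6 0.45
```

View pics/s5.png

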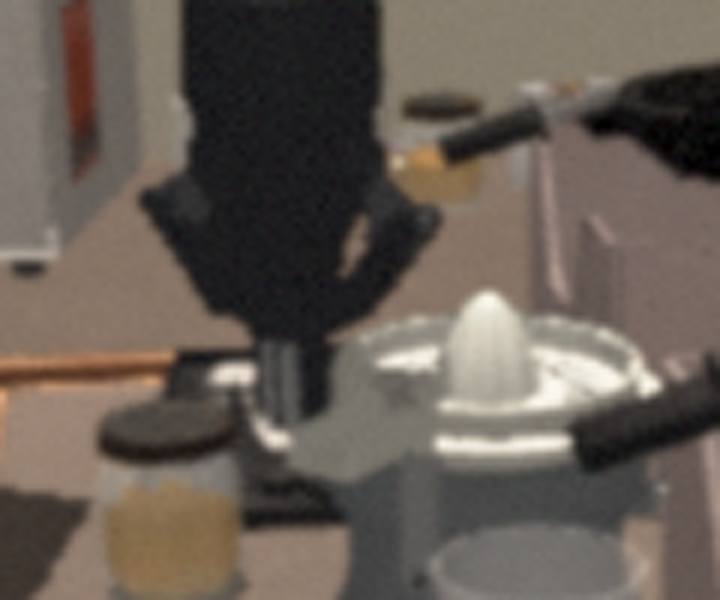

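```bash
python3 - <<'E'
from h import *
for th in (-112,-104,-97,-92,-89,-87,-85,-84,-83,-82,-81,-80,-79):
    p,r=pose(th,.0300,z=.103)
    hit=bot.line_to(p,.06 if th<-92 else .03,attitude=r,guard=7 if th<-92 else 4.5);st(f"{th} {hit}")
    if hit:break
im=bot.read_camera("side");cv2.imwrite("pics/s6.png",cv2.resize(im[120:220,270:390],None,fx=6,fy=6,interpolation=cv2.INTER_CUBIC)[:,:,::-1])
E
```

```text
-112 False 11.22 [0.4837 0.002  0.1029] F [-0.1 -1.1 -0.2] j6 0.27
-104 False 11.62 [ 0.4962 -0.0065  0.1029] F [-0.  -0.2 -0.2] j6 0.11
-97 False 12.0 [ 0.5081 -0.0125  0.1029] F [-0.4 -0.1  0.4] j6 -0.02
-92 False 12.47 [ 0.5172 -0.0159  0.103 ] F [0.5 0.2 0.1] j6 -0.11
-89 False 12.81 [ 0.5229 -0.0177  0.103 ] F [-0.7 -1.   0.8] j6 -0.16
-87 False 13.08 [ 0.5267 -0.0186  0.103 ] F [ 0.5 -0.7 -0.1] j6 -0.2
-85 False 13.36 [ 0.5305 -0.0194  0.103 ] F [-0.   0.1  0.3] j6 -0.24
-84 False 13.61 [ 0.5323 -0.0197  0.103 ] F [0.2 0.3 0.4] j6 -0.25
-83 False 13.86 [ 0.5343 -0.0201  0.103 ] F [-0.9  0.7  0.2] j6 -0.27
-82 False 14.11 [ 0.5362 -0.0204  0.103 ] F [-0.6  0.1  0.4] j6 -0.29
-81 False 14.36 [ 0.5382 -0.0206  0.103 ] F [-0.3  0.7  0.1] j6 -0.31
-80 False 14.61 [ 0.54   -0.0208  0.103 ] F [-0.9  0.1  0. ] j6 -0.32
-79 False 14.86 [ 0.5419 -0.021   0.103 ] F [-0.3 -0.1  0.1] j6 -0.34
```

View pics/s6.png

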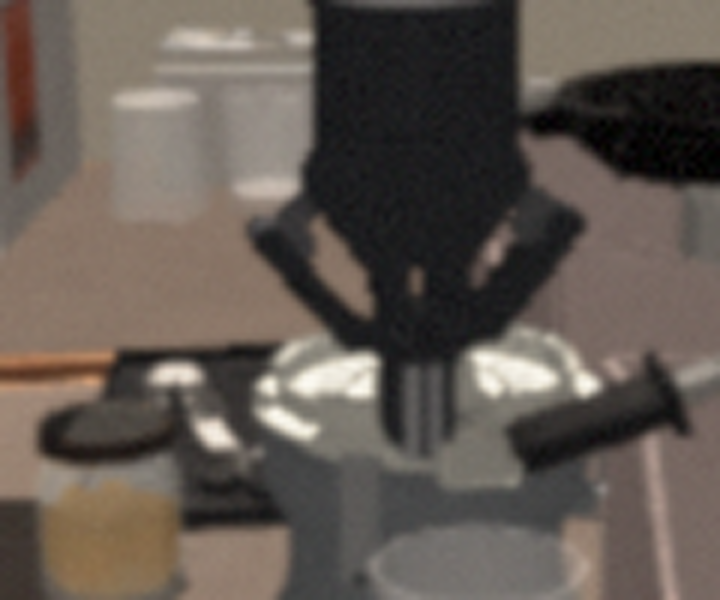

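```bash
cat >> h.py <<'E'
def endang(u,v):
    o,d=ray("side",(u,v));d=d[0];y=C[1]-.1215
    for _ in range(5):
        p=o+d*((y-o[1])/d[1]);a=np.arctan2(y-C[1],p[0]-C[0]);y=C[1]+.122*np.sin(a)
    return p,np.degrees(a)
E
python3 - <<'E'
from h import *
print(endang(270+482.5/6,120+460/6))
E
```

```text
(array([ 0.5666516 , -0.03321755,  0.13365968]), np.float64(-82.72380618502395))
```

```bash
python3 - <<'E'
from h import *
for th in np.arange(-78,-71.9,1):
    p,r=pose(th,.0300,z=.103)
    hit=bot.line_to(p,.02,attitude=r,guard=4.5);st(f"{th} {hit}")
    if hit or np.hypot(*bot.get_obs()["wrist_force"][:2])>4.5:break
im=bot.read_camera("side");cv2.imwrite("pics/s7.png",cv2.resize(im[120:220,270:390],None,fx=6,fy=6,interpolation=cv2.INTER_CUBIC)[:,:,::-1])
E
```

```text
-78.0 False 15.16 [ 0.5438 -0.0211  0.103 ] F [-0.5  0.4 -0.2] j6 -0.36
-77.0 False 15.41 [ 0.5457 -0.0213  0.103 ] F [ 0.2  0.3 -0.6] j6 -0.38
-76.0 False 15.66 [ 0.5476 -0.0214  0.103 ] F [ 0.   1.  -0.1] j6 -0.39
-75.0 False 15.91 [ 0.5494 -0.0214  0.103 ] F [-0.4  0.  -0.3] j6 -0.41
-74.0 False 16.16 [ 0.551  -0.0213  0.1029] F [-2.4  1.6 -0.7] j6 -0.43
-73.0 False 16.41 [ 0.5529 -0.0214  0.1029] F [-3.6 -1.2 -1.4] j6 -0.44
-72.0 False 16.66 [ 0.5559 -0.0214  0.1032] F [ 0.1 -0.3  0.3] j6 -0.46
```

View pics/s7.png

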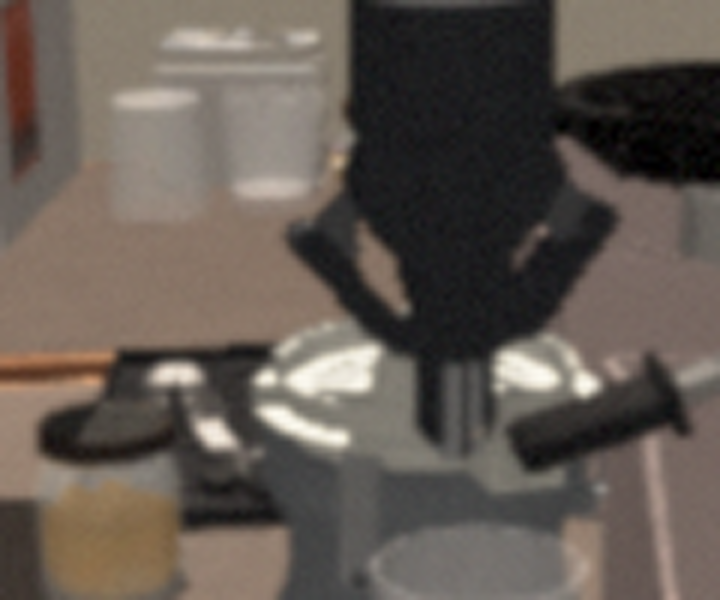

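```bash
python3 - <<'E'
from h import *
p,r=pose(-76,.034,z=.103);bot.line_to(p,.08)
p,r=pose(-76,.034,z=.19);bot.line_to(p,.15)
bot.movep(np.array([.33,.40,.26]),r);st()
im=bot.read_camera("top");im2=bot.read_camera("side");cv2.imwrite("pics/top8.png",im[:,:,::-1]);cv2.imwrite("pics/side8.png",im2[:,:,::-1])
cv2.imwrite("pics/t8.png",cv2.resize(im[145:265,215:345],None,fx=5,fy=5,interpolation=cv2.INTER_CUBIC)[:,:,::-1])
cv2.imwrite("pics/s8.png",cv2.resize(im2[155:265,265:395],None,fx=5,fy=5,interpolation=cv2.INTER_CUBIC)[:,:,::-1])
print(tray(im,.121))
E
```

```text
19.48 [0.3306 0.3995 0.2598] F [-0.1 -0.1 -0.1] j6 0.52
(array([0.5538621 , 0.08087121, 0.08011861]), np.float64(-83.8954765778612), np.float64(0.13731934294359546), np.int64(371))
```

View pics/t8.png

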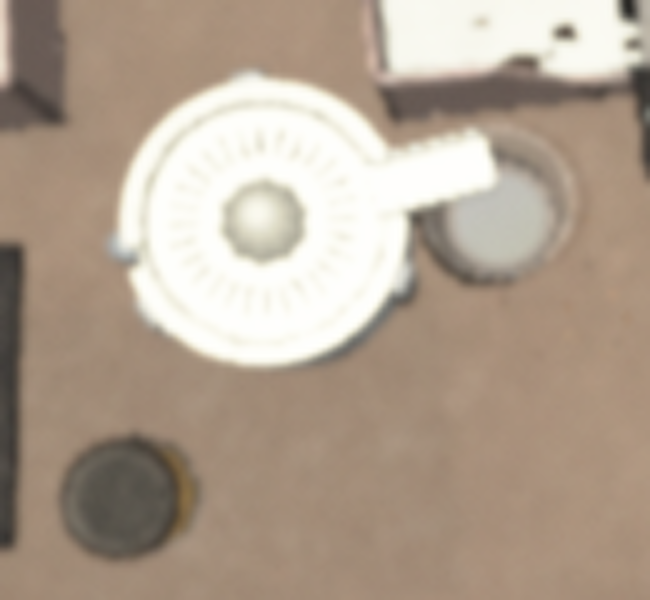

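View pics/s8.png

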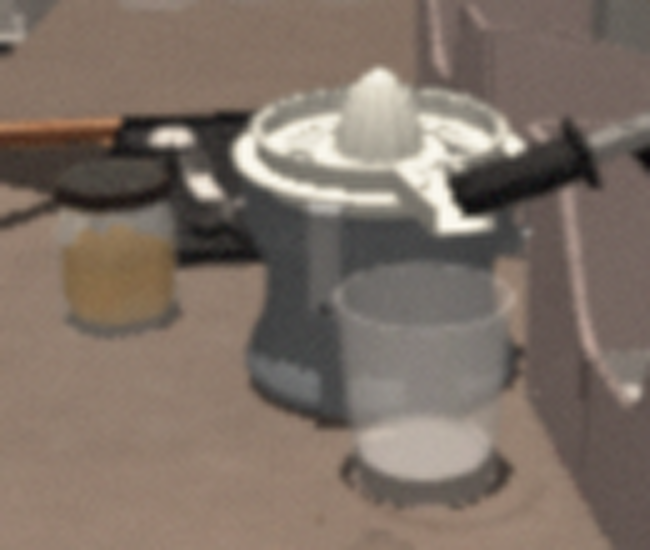

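```bash
python3 - <<'E'
from h import *
f=lambda u,v:(215+(u+.5)/5-.5,145+(v+.5)/5-.5)
for z in (.134,.138):
  p=plane("top",[f(481,130),f(497,185),f(488.5,158)],z);d=p-C
  print(p,np.hypot(*d.T),np.degrees(np.arctan2(d[:,1],d[:,0])))
p=plane("top",[f(118,247),f(133,257)],[.12][0]);d=p-C;print(np.hypot(*d.T),np.degrees(np.arctan2(d[:,1],d[:,0])))
o=[cv2.resize(cv2.imread(n)[180:215,228:258],None,fx=13,fy=13,interpolation=cv2.INTER_CUBIC) for n in("pics/top0.png","pics/top8.png")]
cv2.imwrite("pics/pin.png",np.hstack(o))
E
```

```text
[[ 0.59960566 -0.02457334]
 [ 0.57104801 -0.03310714]
 [ 0.58505005 -0.02858876]] [0.12235552 0.12252543 0.12121125] [-66.69567596 -80.67752109 -73.78366455]
[[ 0.59900003 -0.02465444]
 [ 0.57054821 -0.03315662]
 [ 0.58449836 -0.02865498]] [0.12219183 0.12249432 0.12112202] [-66.97153322 -80.91196135 -74.04300279]
[0.0777382  0.07102088] [ 99.30800451 104.47044239]
```

View pics/pin.png

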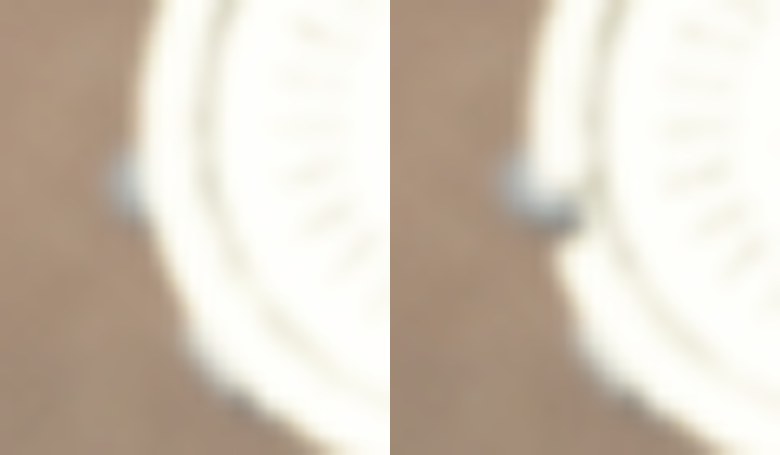

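```bash
python3 - <<'E'
from h import *
def pr(n,P):
    c=bot.camera_info(n);T=np.linalg.inv(c["cam_to_world"]);q=np.array(c["intrinsics"])@(T[:3,:3]@P+T[:3,3]);return np.round(q[:2]/q[2],1)
p,r=pose(-72,-.034,z=.130);print(p)
print("finger",pr("top",p),pr("side",p))
R=Ro.from_rotvec(r).as_matrix()
for s in(-.057,.057):
  for z in (.172,.205): q=p+R[:,1]*s;q[2]=z;print("link",q.round(3),pr("top",q),pr("side",q))
for s in(-1,1):
  for t in(-1,1): q=p+R[:,1]*s*.0425+R[:,0]*t*.038;q[2]=.205;print("body",q.round(3),pr("top",q))
print(tri((290,160),(375,190)),tri((290,160),(377,175)))
print(bot.solve_ik(pose(-72,-.034,z=.103)[0],r))
a=cv2.imread("pics/top0.png")[80:200,270:410];cv2.imwrite("pics/wz.png",cv2.resize(a,None,fx=5,fy=5,interpolation=cv2.INTER_CUBIC))
a=cv2.imread("pics/side0.png")[120:240,310:450];cv2.imwrite("pics/wz2.png",cv2.resize(a,None,fx=5,fy=5,interpolation=cv2.INTER_CUBIC))
E
```

```text
[ 0.61598271 -0.00155436  0.13      ]
finger [302.  164.5] [370.6 193. ]
link [ 0.562 -0.019  0.172] [308.2 183.4] [347.8 178.6]
link [ 0.562 -0.019  0.205] [307.9 181.7] [347.8 164.4]
link [0.67  0.016 0.172] [294.6 140.3] [393.1 173. ]
link [0.67  0.016 0.205] [293.8 137.3] [393.7 159.3]
body [ 0.587 -0.051  0.205] [321.1 171.3]
body [0.564 0.021 0.205] [291.  180.7]
body [ 0.668 -0.025  0.205] [310.5 138.2]
body [0.645 0.048 0.205] [280.6 147.6]
(array([0.62948808, 0.0300588 , 0.12601853]), np.float64(0.0023920959853357504)) (array([0.62788878, 0.02695428, 0.16397212]), np.float64(0.012495473601698824))
[-9.94306315e-02  5.84859851e-01  1.47618298e+00 -4.44089210e-16
  1.08054983e+00 -4.13589897e-01]
```

View pics/wz.png

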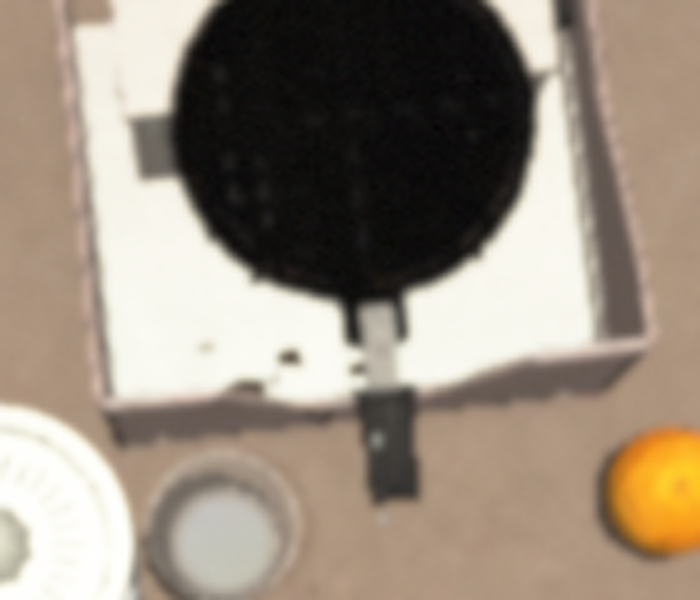

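View pics/wz2.png

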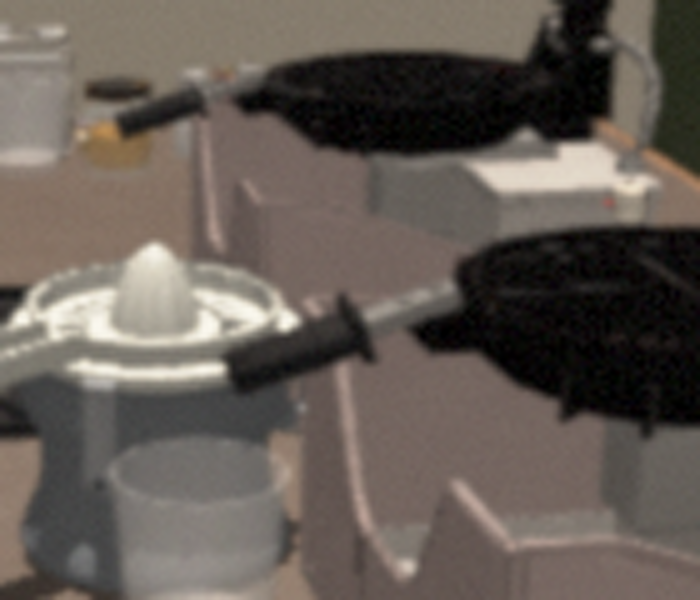

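```bash
python3 - <<'E'
from h import *
p,r=pose(-72.5,-.031,z=.25);print(bot.solve_ik(p,r));bot.movep(p,r);st()
p,r=pose(-72.5,-.031,z=.107);print(bot.line_to(p,.1,guard=4));st("down")
im=bot.read_camera("side");cv2.imwrite("pics/s9.png",cv2.resize(im[120:220,290:410],None,fx=6,fy=6,interpolation=cv2.INTER_CUBIC)[:,:,::-1])
E
```

```text
[-1.02414055e-01  4.33840435e-01  1.30884351e+00 -4.44089210e-16
  1.39890871e+00 -4.07846674e-01]
 21.37 [ 0.6122 -0.002   0.2501] F [-0.4 -0.7  0. ] j6 -0.41
True
down 22.6 [ 0.6117 -0.0029  0.1145] F [-2.   0.8  9.3] j6 -0.41
```

View pics/s9.png

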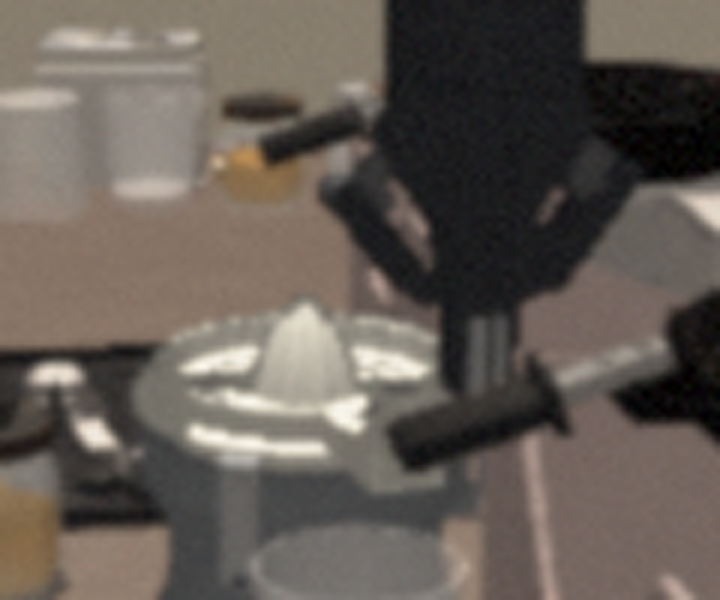

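```bash
python3 - <<'E'
from h import *
o=bot.get_obs();q=np.array(o["tool_pos"]);q[2]=.14;bot.line_to(q,.1);st()
im=bot.read_camera("side");cv2.imwrite("pics/s10.png",cv2.resize(im[120:220,290:410],None,fx=6,fy=6,interpolation=cv2.INTER_CUBIC)[:,:,::-1])
g=lambda u,v:(270+(u+.5)/5-.5,80+(v+.5)/5-.5)
s=lambda u,v:(310+(u+.5)/5-.5,120+(v+.5)/5-.5)
print(tri(g(103,405),s(310,300)),tri(g(103,405),s(315,315)))
for z in(.1,.12,.14):print(z,plane("top",[g(160,406),g(103,405)],z))
E
```

```text
23.06 [ 0.6118 -0.0029  0.14  ] F [-0.4  0.2 -0.2] j6 -0.41
(array([0.62174505, 0.0276867 , 0.15349574]), np.float64(0.00027711151579947407)) (array([0.62374481, 0.02819312, 0.14566179]), np.float64(0.0009622262086371918))
0.1 [[0.6309623  0.00095139]
 [0.6312584  0.03141939]]
0.12 [[6.27463377e-01 9.97620978e-05]
 [6.27754158e-01 3.00204708e-02]]
0.14 [[ 0.62396445 -0.00075187]
 [ 0.62424991  0.02862155]]
```

View pics/s10.png

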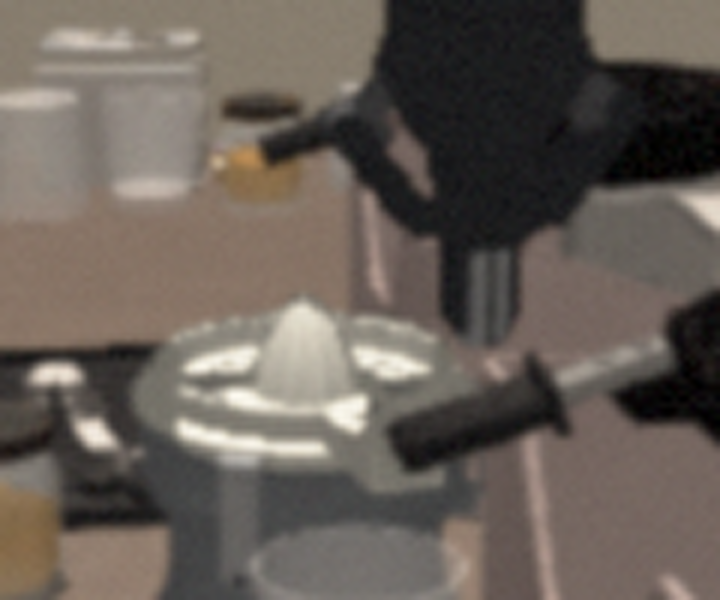

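```bash
python3 - <<'E'
from h import *
p,r=pose(-72.5,-.036,rad=.118,z=.14);bot.line_to(p,.1,attitude=r)
p[2]=.108;print(bot.line_to(p,.05,guard=3));st("down")
im=bot.read_camera("side");cv2.imwrite("pics/s11.png",cv2.resize(im[120:220,290:410],None,fx=6,fy=6,interpolation=cv2.INTER_CUBIC)[:,:,::-1])
E
```

```text
True
down 23.85 [ 0.6211 -0.0138  0.1211] F [-1.1 -0.5  5.9] j6 -0.42
```

View pics/s11.png

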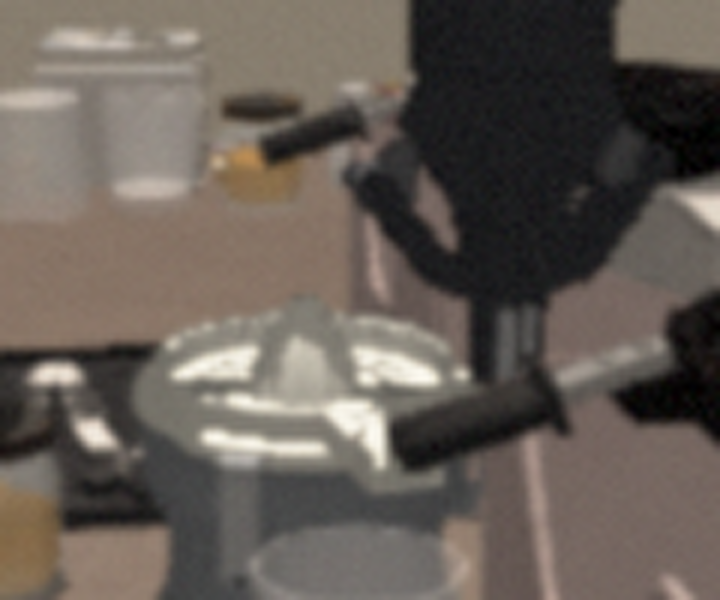

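```bash
python3 - <<'E'
from h import *
q=np.array(bot.get_obs()["tool_pos"]);q[2]=.14;bot.line_to(q,.1)
p,r=pose(-74,-.0265,rad=.097,z=.135);bot.line_to(p,.1,attitude=r)
p[2]=.108;print(bot.line_to(p,.05,guard=3));st("down")
im=bot.read_camera("side");cv2.imwrite("pics/s12.png",cv2.resize(im[120:220,290:410],None,fx=6,fy=6,interpolation=cv2.INTER_CUBIC)[:,:,::-1])
E
```

```text
False
down 25.32 [0.6035 0.0018 0.108 ] F [ 0.4  0.3 -0.1] j6 -0.38
```

View pics/s12.png

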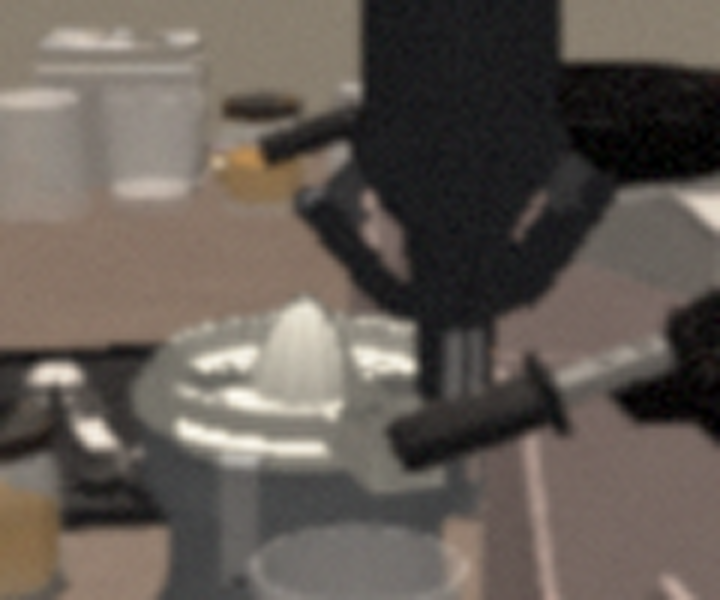

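```bash
python3 - <<'E'
from h import *
for th in (-74,-76,-78,-79,-80):
    p,r=pose(th,-.0232,rad=.099,z=.105)
    hit=bot.line_to(p,.03,attitude=r,guard=3.5);st(f"{th} {hit}")
    if hit:break
im=bot.read_camera("side");cv2.imwrite("pics/s13.png",cv2.resize(im[120:220,270:390],None,fx=6,fy=6,interpolation=cv2.INTER_CUBIC)[:,:,::-1])
E
```

```text
-74 False 25.69 [ 0.6007 -0.0011  0.105 ] F [-0.1 -0.3 -0.7] j6 -0.38
-76 False 25.96 [ 0.5977 -0.0027  0.1051] F [ 1.  -0.2  0.1] j6 -0.35
-78 False 26.23 [ 0.5947 -0.0042  0.1051] F [ 0.3 -0.8  0.5] j6 -0.32
-79 False 26.48 [ 0.593  -0.005   0.1051] F [ 2.3 -0.4  0.4] j6 -0.3
-80 False 26.73 [ 0.5911 -0.0057  0.105 ] F [ 0.9 -0.4  1.2] j6 -0.28
```

View pics/s13.png

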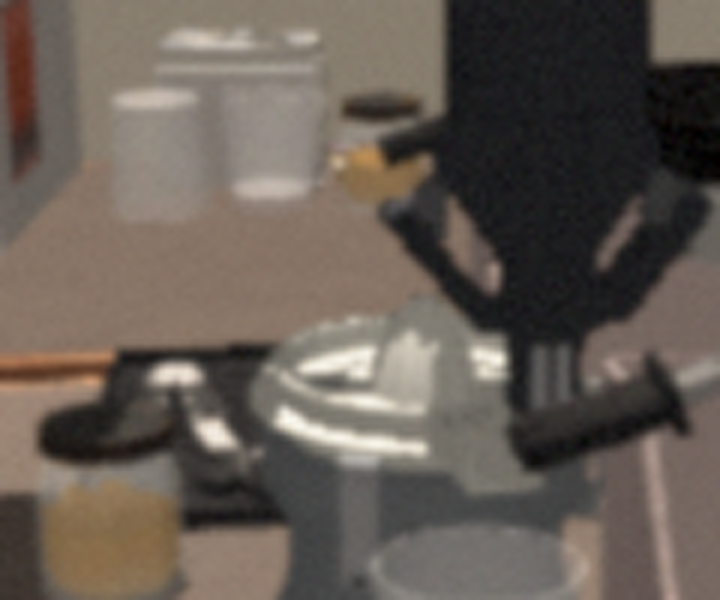

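```bash
python3 - <<'E'
from h import *
ims=[]
for th in (-80.7,-81.4,-82.1,-82.8):
    p,r=pose(th,-.0232,rad=.099,z=.105)
    hit=bot.line_to(p,.02,attitude=r,guard=3);st(f"{th} {hit}")
    im=bot.read_camera("side");ims.append(im[170:215,315:385])
    if hit:break
cv2.imwrite("pics/s14.png",cv2.resize(np.vstack([np.hstack(ims[:2]),np.hstack((ims[2:]+ims[-1:]*2)[:2])]),None,fx=5,fy=5,interpolation=cv2.INTER_CUBIC)[:,:,::-1])
E
```

```text
-80.7 False 27.02 [ 0.5896 -0.0061  0.1048] F [-0.5  0.7  0. ] j6 -0.27
-81.4 False 27.32 [ 0.5888 -0.0066  0.105 ] F [-0.6  0.   0.1] j6 -0.26
-82.1 False 27.62 [ 0.5878 -0.0071  0.105 ] F [ 0.1  0.  -0.5] j6 -0.25
-82.8 False 27.93 [ 0.5867 -0.0076  0.1051] F [ 0.4 -0.2  0.8] j6 -0.24
```

View pics/s14.png

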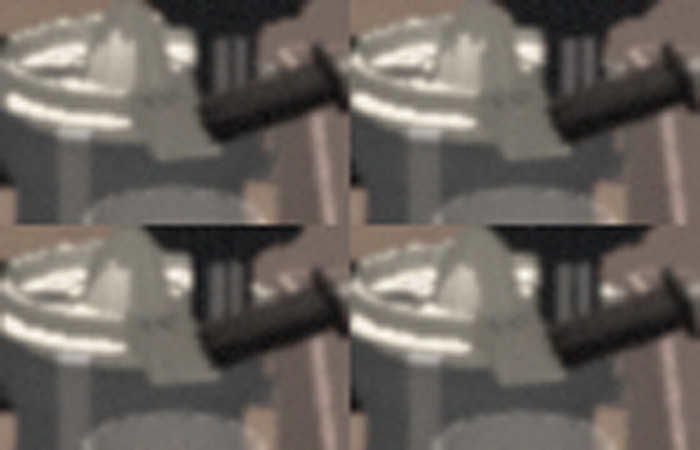

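```bash
python3 - <<'E'
from h import *
p,r=pose(-82.8,-.027,rad=.099,z=.105);bot.line_to(p,.08)
p[2]=.22;bot.line_to(p,.25)
bot.movep(np.array([.36,.38,.26]),r);st()
im=bot.read_camera("top");im2=bot.read_camera("side");cv2.imwrite("pics/top15.png",im[:,:,::-1]);cv2.imwrite("pics/side15.png",im2[:,:,::-1])
a=cv2.resize(im[155:230,225:335],None,fx=5,fy=5,interpolation=cv2.INTER_CUBIC)
cv2.imwrite("pics/t15.png",a[:,:,::-1])
o=[cv2.resize(cv2.imread(n)[180:215,228:258],None,fx=8,fy=8,interpolation=cv2.INTER_CUBIC) for n in("pics/top0.png","pics/top8.png","pics/top15.png")]
b=[cv2.resize(cv2.imread(n)[165:205,305:375],None,fx=5,fy=5,interpolation=cv2.INTER_CUBIC) for n in("pics/side0.png","pics/side15.png")]
x=np.zeros((480,720,3),np.uint8);x[:280]=np.hstack(o);x[280:,:700]=np.hstack(b)
cv2.imwrite("pics/cmp15.png",x)
E
```

```text
30.49 [0.3607 0.3795 0.2598] F [-0.1 -0.8 -0.5] j6 0.57
```

View pics/t15.png

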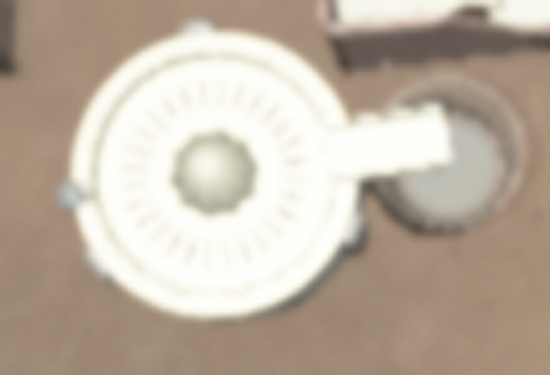

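View pics/cmp15.png

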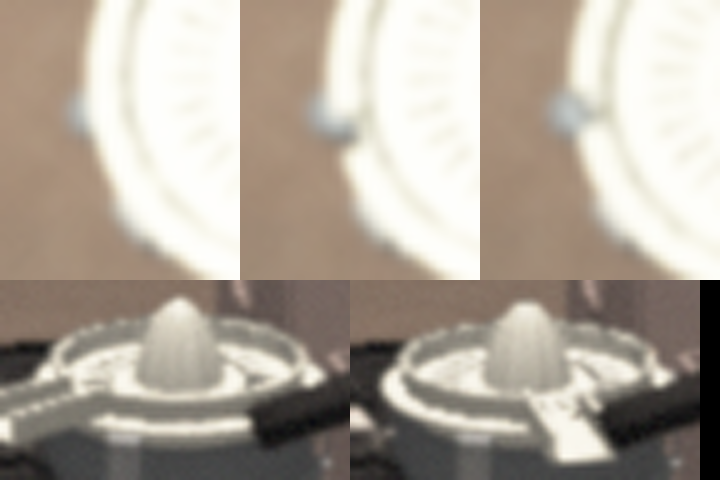

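```bash
python3 - <<'E'
from h import *
f=lambda u,v:(225+(u+.5)/5-.5,155+(v+.5)/5-.5)
p=plane("top",[f(448,133)],.137);d=p-C;print(p,np.hypot(*d.T),np.degrees(np.arctan2(d[:,1],d[:,0])))
for n in("top0","top8","top15"):
    im=cv2.imread(f"pics/{n}.png").astype(int)
def tip(n):
    im=cv2.imread(f"pics/{n}.png");h=cv2.cvtColor(im,cv2.COLOR_BGR2GRAY)[155:185,336:346].astype(float)
    c=h[:,3:7].mean(1);print(n,c[8:22].round(0))
for n in("side0","side8","side15"):tip(n)
E
```

```text
[[ 0.57171334 -0.0336494 ]] [0.12316962] [-80.41297723]
side0 [117. 116. 116. 117. 120. 152. 212. 234. 234. 225. 218. 212. 206. 200.]
side8 [116. 116. 116. 116. 119. 152. 211. 232. 230. 220. 216. 211. 205. 201.]
side15 [114. 116. 117. 116. 117. 123. 163. 221. 230. 226. 220. 214. 208. 204.]
```

```bash
python3 - <<'E'
from h import *
_,r=pose(-82,0)
bot.movep(np.r_[C,.175],r);st()
p=np.r_[C,.145];print(bot.line_to(p,.06,guard=5));st("near")
p[2]=.118;print(bot.line_to(p,.02,guard=22));st("press")
im=bot.read_camera("side");cv2.imwrite("pics/s16.png",cv2.resize(im[120:220,290:410],None,fx=6,fy=6,interpolation=cv2.INTER_CUBIC)[:,:,::-1])
E
```

```text
31.94 [0.551  0.0887 0.1753] F [0.3 0.9 0.3] j6 -0.09
False
near 32.59 [0.5512 0.0878 0.1449] F [-0.4 -0.9 -0.5] j6 -0.09
True
press 33.62 [0.5513 0.0878 0.123 ] F [-2.4  0.1 11.6] j6 -0.09
```

View pics/s16.png

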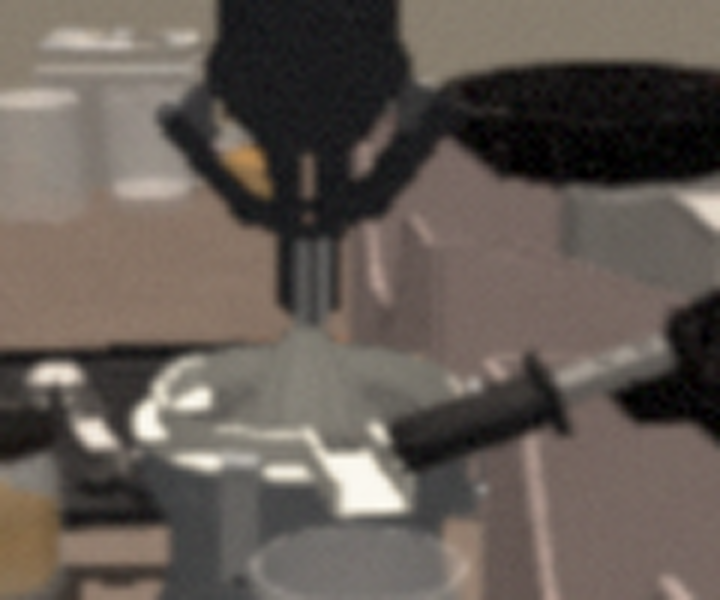

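```bash
python3 - <<'E'
from h import *
_,r=pose(-82,0)
p=np.r_[C,.115];print(bot.line_to(p,.015,guard=18));st("press2")
p[2]=.2;bot.line_to(p,.2)
bot.movep(np.array([.36,.38,.26]),r);st()
im=bot.read_camera("top");im2=bot.read_camera("side");cv2.imwrite("pics/top17.png",im[:,:,::-1]);cv2.imwrite("pics/side17.png",im2[:,:,::-1])
a=cv2.resize(im[155:230,225:335],None,fx=5,fy=5,interpolation=cv2.INTER_CUBIC)
b=[cv2.resize(x[160:220,300:380],None,fx=5,fy=5,interpolation=cv2.INTER_CUBIC) for x in(cv2.imread("pics/side15.png")[:,:,::-1],im2)]
cv2.imwrite("pics/t17.png",a[:,:,::-1]);cv2.imwrite("pics/s17.png",np.hstack(b)[:,:,::-1])
c=cv2.cvtColor(im2,cv2.COLOR_RGB2GRAY)[155:185,339:343].mean(1);print(c[8:24].round())
E
```

```text
True
press2 33.91 [0.5513 0.0878 0.123 ] F [-3.3 -1.2 11.5] j6 -0.09
 35.77 [0.3606 0.3794 0.2596] F [-0.5  0.1  0.7] j6 0.56
[116. 116. 117. 118. 116. 118. 118. 117. 117. 121. 161. 224. 232. 226.
 220. 217.]
```

View pics/t17.png

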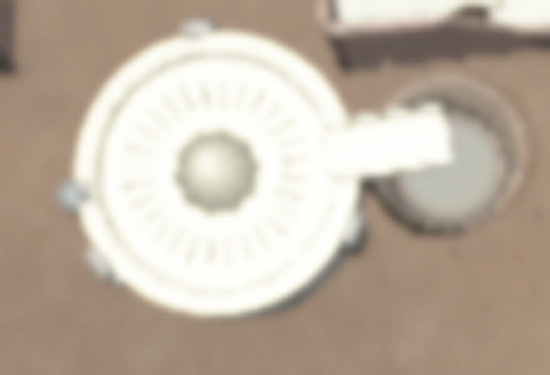

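View pics/s17.png

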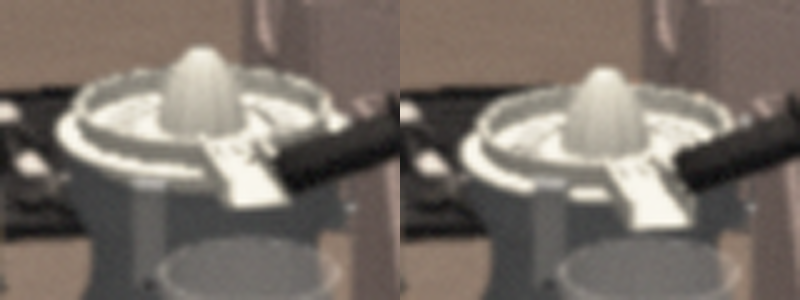

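```bash
python3 - <<'E'
from h import *
c=bot.camera_info("side");T=np.linalg.inv(c["cam_to_world"]);K=np.array(c["intrinsics"])
def pr(P):
    q=K@(T[:3,:3]@P+T[:3,3]);return q[:2]/q[2]
for z in(.154,.1655):print("cone",pr(np.r_[C,z]))
# vertical edge shift by column via subpixel 1D correlation, side15 -> side17
a=cv2.cvtColor(cv2.imread("pics/side15.png"),cv2.COLOR_BGR2GRAY).astype(np.float32);b=cv2.cvtColor(cv2.imread("pics/side17.png"),cv2.COLOR_BGR2GRAY).astype(np.float32)
for nm,(x,y,w,h) in dict(cone=(332,168,18,12),left=(312,180,14,14),back_l=(322,170,12,9),back_r=(352,172,12,9),right=(362,176,8,9),spout=(342,190,14,13),front=(328,188,10,12)).items():
    t=a[y:y+h,x:x+w];s=b[y-2:y+h+9,x-3:x+w+3];r=cv2.matchTemplate(s,t,cv2.TM_CCOEFF_NORMED);_,m,_,l=cv2.minMaxLoc(r);j,i=l
    d=0
    if 0<i<r.shape[0]-1:
        q=r[i-1:i+2,j];d=.5*(q[0]-q[2])/(q[0]-2*q[1]+q[2])
    P=plane("side",[(x+w/2,y+h/2)],.135)[0];k=(pr(np.r_[P,.125])-pr(np.r_[P,.135]))[1]/10
    print(nm,"dx",j-3,"dv",round(i-2+d,2),"mm",round((i-2+d)/k,1),"corr",round(m,2))
f=lambda u,v:(225+(u+.5)/5-.5,155+(v+.5)/5-.5)
d=plane("top",[f(448,134)],.127)-C;print(np.hypot(*d.T),np.degrees(np.arctan2(d[:,1],d[:,0])))
E
```

```text
cone [340.88403011 172.97908699]
cone [340.84955082 168.60820597]
cone dx 1 dv 3.97 mm 11.2 corr 0.98
left dx 1 dv 4.3 mm 11.0 corr 0.96
back_l dx 2 dv 4.08 mm 11.5 corr 0.85
back_r dx -1 dv 3.22 mm 8.9 corr 0.95
right dx -1 dv 0.6 mm 1.6 corr 0.75
spout dx 1 dv 4.43 mm 10.6 corr 0.94
front dx 3 dv 4.45 mm 10.9 corr 0.69
[0.12318185] [-80.06641139]
```

```bash
python3 - <<'E'
import cv2,numpy as np
o=[cv2.resize(cv2.imread(f"pics/{n}.png")[165:210,305:380],None,fx=10,fy=6.6,interpolation=cv2.INTER_CUBIC) for n in("side15","side17")]
cv2.imwrite("pics/z17.png",np.vstack(o))
E
```

```text
(no output)
```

View pics/z17.png

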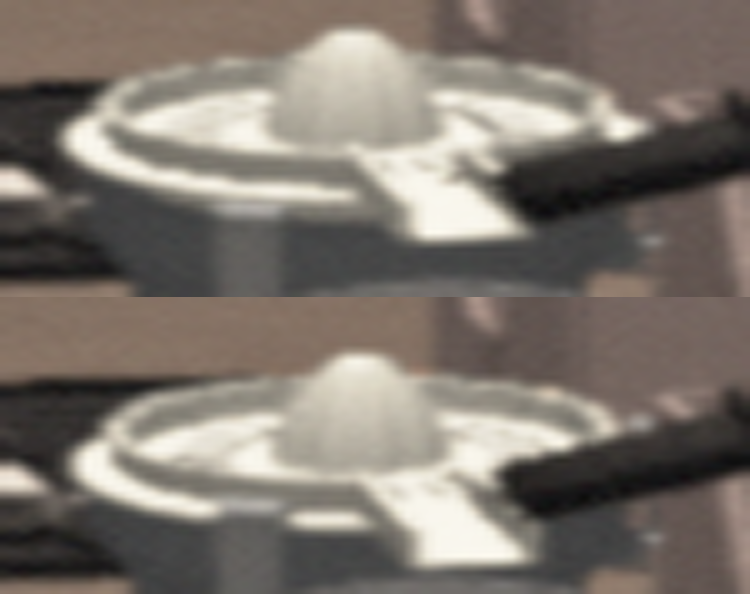

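```bash
python3 - <<'E'
from h import *
a=cv2.imread("pics/top0.png");b=cv2.imread("pics/top17.png")
d=cv2.absdiff(a,b).max(2)
for n,(x,y) in dict(honey=(239,244),orA=(403,178),orB=(399,244),glass_low=(318,196)).items():print(n,(d[y-14:y+14,x-14:x+14]>40).sum())
bot.close_job();st("closed")
E
```

```text
honey 0
orA 0
orB 0
glass_low 64
the job is handed in; nothing more can be done
the job is handed in; nothing more can be done
```

The tray is home: its notch is over the pin, the spout is above the glass, and it is held under the three clips. I handed the job in at about 36 s on the robot's clock with the arm clear of everything.

**How it went, including what went wrong**
- **Missed first sweep:** the shut fingertips really end about 27 mm above the reported TCP. They show about 12 px too high in the side view, so my first sweep passed over the spout without touching it. I repeated it lower.
- **Overshoot:** pushing counter-clockwise, the force rose to about 3.6 N and the tray went on past the pin, about 8° too far. It had probably dropped and hopped back out. I pushed it back clockwise from the other side of the spout until the notch dropped over the pin.
- **Unplanned contact:** while getting the finger down beside the spout I touched something twice, ending at about 9 N and 6 N. The second was the waffle-iron tray's wall. The first was either that wall or the top of the spout.
- **Press:** I pressed the cone twice with the force stop set at 22 N, then 18 N. It stopped at the same height both times, so it had bottomed.

**Last checks**
- **Height:** the cone tip sits at image row 173 in the side view, where fully home predicts 173.0. It came down 10 to 11 mm in the press, against 11 to 12 mm expected.
- **Level:** the left and right rim came down equally when read off the enlarged picture. The automatic match disagreed at the back right (8.9 mm) and far right (1.6 mm), but there the waffle-iron handle covers part of the rim.
- **Clips:** I see each of the three clips over the lip in one of the two views.
- **Spout angle:** it measures about -80° in the world frame against an estimated home of -82°. That is within my measuring error and the play of the notch.
- **Bystanders:** the honey jar and both oranges are unchanged in the top view. The glass looks unmoved, but the pixel check there shows some changes, which I put down to the spout now above it.

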